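# Pen the gas cylinder and latch the gate

## Robot

A 6-joint arm with a two-finger parallel gripper is mounted at the origin on the work surface. World frame = base frame: x ahead of the robot, y to its left, z up, the work surface at z = 0. Lengths are in m, angles in rad, forces in N, time in s.
With the tool pointing down it reaches from about 0.25 to 0.725 m from the base axis. Payload 4 kg.
Tool frame: the origin (TCP) lies at the very end of the fingers, on their centre line; the grasp point (between the pads) lies 19 mm behind it; x points along the fingers, y is the direction in which the jaws open and shut, and the axes are right-handed (so a half turn about x gives the same grasp; the last joint's range is limited). The gripper opens to 85 mm and grips with 20 to 120 N. Pads are 22 mm wide; open, the fingers measure 114 mm over their backs; the gripper's body (76 mm by 85 mm) begins 54 mm behind the grasp point. The pads swing forward as they close: fully open they stand 13 mm farther back than shut.
Start: joints at [1.322, 0.241, 0.005, 1.335, 0, 1.571], TCP at [0.123, 0.485, 0.231] pointing down, gripper open.
Joint ranges: [-2.72, 2.72], [-1.05, 1.87], [-1.09, 1.28], [-1.99, 2.15], [-1.42, 1.44], [-3.14, 3.14]. Speed limits (rad/s): [2.79, 2.79, 3.14, 3.14, 3.14, 3.14].

## Interface

Orientations are given as a unit quaternion [x, y, z, w].
In Python, from workcell import get_obs, camera, job_done gives the robot as it stands. The module is installed in compiled form; this text tells all that it offers.
- The arm moves only by the tool arm_command, never from a script. Its argument "motion" is a list of rows, each an object of numbers: "x", "y", "z": the shift along the tool's x, y, z in m; "roll": the turn about the tool's x in rad; "fingers": the opening, from 0 (shut) to 1 (fully open). A call has 1 to 20 rows; each row shifts and turns the pose as measured when the row begins, along the tool's axes as they then stand; what a row does not reach is not made up. A row lasts 1/12 s, in which the tool goes at most 41.7 mm and 7.16 degrees, less where a joint would pass 70% of its speed; a pose out of reach is approached as far as the arm can. A call is refused whole if a number of a shift passes 0.0417 or a number of a turn 0.125, either way. A call with a gripper value outside its range is refused whole. The fingers move at their own pace and stop on an object; the grip force is fixed at half the most. Time passes only in rows, so rows that do not move let the fingers close. It gives the time, the measured TCP pose, the force and the opening at its end, in the units of the state.
- get_obs(): the state, without advancing time (a new reading comes with each control period).
- camera(name): name is "scene" or "side" or "wrist"; returns a dict with "frame" (420x560x3 uint8, red, green, blue), "intrinsics" (3x3 intrinsics, pixels), "k1" (the pictures are not rectified: a ray, as slopes to the right and down, at radius r is drawn at 1 + k1 r^2 times it, then the intrinsics apply), "rvec" (rotation vector, rad) and "tvec" (3), from world to camera coordinates, as OpenCV has them. Camera axes: x right, y down, z forward; pixel columns grow to the right and rows downward; lengths in m; the calibration is good to about 2 mm. A picture is of the moment at which its call begins. There is no depth.
- job_done(): hands the job in, once; it reports no verdict.
The state is a dict: "clock": time; "joint_pos": joint angles; "joint_vel": joint speeds; "tau": joint torques, N m; "eef_pos": TCP position; "tool_rot": TCP orientation; "ft_force": force on the tool from outside, world axes, zero at the start; "ft_torque": the same for the moment, N m; "grip_width": finger opening in m.
Only numpy, scipy, OpenCV 4.12 (cv2) and the standard library are available. Lean on these libraries where they do the work, as an engineer would, in place of code of your own. Each camera call takes 0.05 s, during which the arm holds its last target.

## Task

Stand the small red gas cylinder upright inside the open-topped steel pen, setting it down rather than dropping it. Then swing the pen's blue gate shut and press it home by feel, firmly but gently and without slamming, until its brass latch tongue rides over the strike pin and snaps out behind it, so that the gate stays shut on its own. Leave the glue bottle, the jar and the white tub where they are.

Things in the scene. Friction and masses are not known exactly. Their poses are not given: they have to be found in the camera images.
- cylinder: Loose red gas cylinder with a brass valve on top, about 0.55 kg, upright. Red body 56 mm across, up to 118 mm; shoulder to 142 mm; upright brass valve 28 mm across from 142 to 182 mm (grip here from above). Origin: centre of its underside; z along its axis.
- pen: Fixed open-topped steel pen (grey bars, dark floor plate). Origin: centre of its underside, at bench level; x points from the gate to the back wall, y to the left as seen facing the gate. Floor plate top at z = 8 mm; walls 130 mm high; outside 172 mm (x) by 236 mm (y); clear inside x -72..74, y -106..106 mm. The shut gate stands at x = -80 mm.
- gate (a joint): Angle (rad) of the blue barred gate in the pen's front: 0 square shut, grows as its free right-hand edge swings out to the pen's -x. Leaf 190 mm wide, 12 thick, top edge 124 mm above the bench, 0.5 kg. A spring hinge (2 N at the bar) swings it back out to about 0.5 unless latched. Latched it rests between -0.04 and 0.10; with the tongue just touching the pin, 0.09 more open.
- gate_hinge (a point): Point on the gate's upright hinge axis, 108 mm above the bench; pen frame x -80, y +98 mm (left front).
- push_bar (a point): Middle of the front face of the yellow bar handle on the gate: a level flat bar 80 mm long, 20 high, 12 thick, centre 108 mm above the bench. This point is 140 mm from the hinge along the leaf and 47 mm in front of the leaf's middle plane; axes as the pen's with the gate at 0, turning with it. Press here with shut fingertips. 23 mm is clear between bar and gate.
- latch (a point): Latch end of the gate: middle of the leaf's free edge at tongue height, 190 mm from the hinge, 98 mm above the bench. Strike pin and sprung buffer are one unit on the right post, set anywhere in a range of 26 mm in depth, not measured. Force at the yellow bar peaks at 6 to 10 N before the snap; 1.5 mm later the gate meets a hard stop. Stop at 11 to 13 N; over 20 N bends it.
- tongue (a joint): Travel (m) of the brass tongue at the gate's free edge: 0 fully out (10 mm beyond the leaf), 0.0105 pushed in; sprung outward. Its slope leads as the gate shuts: the 8 mm round steel strike pin presses it in about 7.5 mm, then it snaps out behind the pin, 19 mm of edge travel after first touch.
- glue: Bystander: orange glue bottle, 48 mm across, 125 mm high, loose. Origin: centre of its underside.
- jar: Bystander: glass jar with red lid, 60 mm across, 75 mm high, loose. Origin: centre of its underside.
- tub: Bystander: open white plastic tub 120 x 150 x 60 mm, loose. Origin: centre of its underside.
There are look-alikes about, which are no part of the job. Leave any green or purple look-alike of the cylinder alone.

How it is judged:
On the way, in this order (a step that is already met when the one before it is completed fails the run):
1. the cylinder stands upright on the pen's floor, let go (x of cylinder in the frame of pen between -0.05 and 0.05 m and y of cylinder in the frame of pen between -0.08 and 0.08 m and z of cylinder in the frame of pen below 0.015 m and angle between cylinder's own z axis and vertical below 0.08 rad and linear speed of cylinder below 0.02 m/s and contact force between the fingers and cylinder below 0.1 N), for 0.2 s.
2. the gate, let go, stays shut with its tongue snapped out behind the strike pin (value of joint gate below 0.11 rad and value of joint tongue below 0.0015 m and contact force between each of the fingers, the arm and pen below 0.1 N), for 0.3 s.
At the end, for the whole second after the job is handed in: The cylinder stands upright (within 0.08 rad) and at rest on the pen's floor, its axis within 50 mm of the pen's centre in x and 80 mm in y (so wholly inside); the gate is shut (below 0.11 rad) and still, with its tongue out (within 1.5 mm) behind the strike pin (x of cylinder in the frame of pen between -0.05 and 0.05 m and y of cylinder in the frame of pen between -0.08 and 0.08 m and z of cylinder in the frame of pen below 0.015 m and angle between cylinder's own z axis and vertical below 0.08 rad and linear speed of cylinder below 0.02 m/s and value of joint gate below 0.11 rad and value of joint tongue below 0.0015 m and velocity of joint gate between -0.05 and 0.05 rad/s); the robot touches nothing.
It fails at once if the robot pushes the pen or its gate with more than 20 N (contact force between any of the arm, the fingers and pen above 20 N).
It fails at once if the gate is slammed (faster than 2.5 rad/s) (velocity of joint gate below -2.5 rad/s).
It fails at once if the cylinder is dropped or rammed on the pen (over 80 N) (contact force between cylinder and pen above 80 N).
It fails at once if a bystander is shifted by more than 30 mm or tipped (distance of any of glue, jar, tub from where it was at the start of the episode above 0.03 m or angle between any of glue, jar, tub's own z axis and vertical above 0.4 rad).
It also fails if it takes over 51 s, if anything falls off the work surface, if the arm or the gripper's body presses on something with over 40 N, if the wrist force passes 120 N, or if a joint passes its speed limit or range.

## Working session

There is one attempt and no reset: what is moved stays moved. The work goes in short steps, Python scripts to look and compute and a tool call to move; the robot and the scene stay as the last step left them, time stands still between calls to the robot, and variables do not carry over. Pictures are saved under pics/ and viewed, and the job is handed in when it is done.

Besides the shell and the picture viewer there is one more tool, called after "Call:" as name(argument=value, ...), one argument or row to a line, values as JSON. arm_command: Moves the arm, as the interface text tells. Its arguments: {"type":"object","properties":{"motion":{"type":"array","items":{"type":"object","properties":{"x":{"type":"number"},"y":{"type":"number"},"z":{"type":"number"},"roll":{"type":"number"},"fingers":{"type":"number"}}}}},"required":["motion"]}

```bash
mkdir -p pics; ls
cat > h.py <<'E'
import numpy as np, cv2
from workcell import get_obs, camera, job_done
def save(name,fn):
    c=camera(name); cv2.imwrite('pics/'+fn,c['frame'][:,:,::-1]); np.savez('pics/'+fn+'.npz',**{k:np.array(v) for k,v in c.items()}); return c
def load(fn):
    return dict(np.load('pics/'+fn+'.npz'))
def ray(c,u,v):
    K=np.array(c['intrinsics']);k1=float(c['k1'])
    d=np.array([(u-K[0,2])/K[0,0],(v-K[1,2])/K[1,1]]);p=d.copy()
    for _ in range(30): p=d/(1+k1*(p@p))
    R=cv2.Rodrigues(np.array(c['rvec'],float))[0];t=np.array(c['tvec'],float).ravel()
    return -R.T@t, R.T@np.array([p[0],p[1],1.])
def onz(c,u,v,z):
    o,d=ray(c,u,v); return o+d*(z-o[2])/d[2]
def proj(c,P):
    K=np.array(c['intrinsics']);k1=float(c['k1'])
    R=cv2.Rodrigues(np.array(c['rvec'],float))[0];t=np.array(c['tvec'],float).ravel()
    q=R@np.array(P,float)+t; p=q[:2]/q[2]; p=p*(1+k1*(p@p)); return np.array([K[0,0]*p[0]+K[0,2],K[1,1]*p[1]+K[1,2]])
E
python3 - <<'E'
from h import *
np.set_printoptions(precision=4,suppress=True)
for n in ['scene','side','wrist']:
    c=save(n,n+'0.png'); print(n,c['intrinsics'],c['k1'],ray(c,280,210))
print(get_obs())
E
```

```text
pics
scene [[456.1524   0.     281.5921]
 [  0.     456.1524 218.9797]
 [  0.       0.       1.    ]] -0.08436915315708837 (array([ 1.223 , -0.5089,  0.807 ]), array([-0.6619,  0.392 , -0.6393]))
side [[516.2933   0.     286.9731]
 [  0.     516.2933 215.1192]
 [  0.       0.       1.    ]] -0.013127048449418602 (array([-0.0088, -1.0487,  1.1949]), array([ 0.3196,  0.6346, -0.7038]))
wrist [[307.1322   0.     283.4057]
 [  0.     307.1322 210.7131]
 [  0.       0.       1.    ]] 0.005238951672958622 (array([0.0563, 0.5009, 0.3755]), array([ 0.2562, -0.0783, -0.9635]))
{'clock': 0.15, 'joint_pos': array([1.322 , 0.2413, 0.004 , 1.3352, 0.    , 1.5708]), 'joint_vel': array([-0.0005, -0.0016,  0.0038, -0.0015,  0.0014, -0.0001]), 'tau': array([  0.0008, -37.2634,  25.2639,   0.0124,   0.0001,   0.    ]), 'eef_pos': array([0.123 , 0.4841, 0.2306]), 'tool_rot': array([ 0.0872,  0.7017, -0.0883,  0.7016]), 'ft_force': array([ 0.237 , -0.2967, -0.2925]), 'ft_torque': array([ 0.0132, -0.0107, -0.0377]), 'grip_width': 0.08531555115827422}
```

View pics/scene0.png

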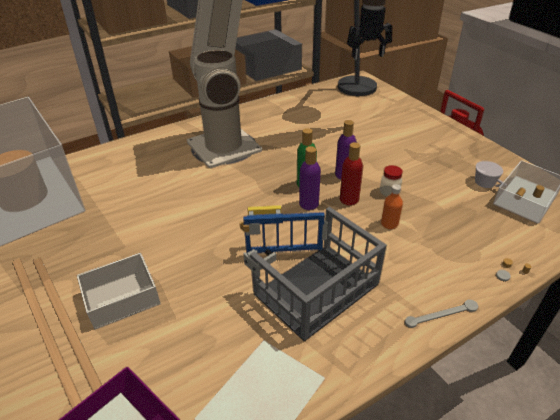

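View pics/side0.png

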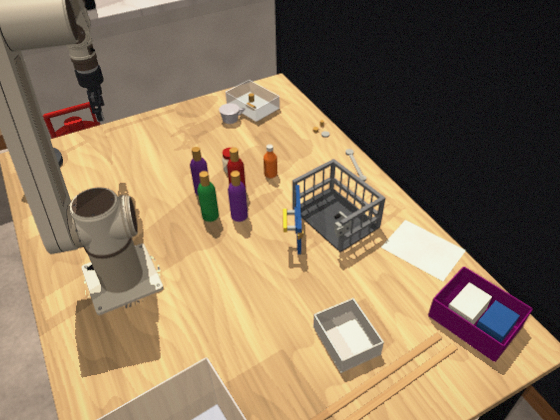

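View pics/wrist0.png

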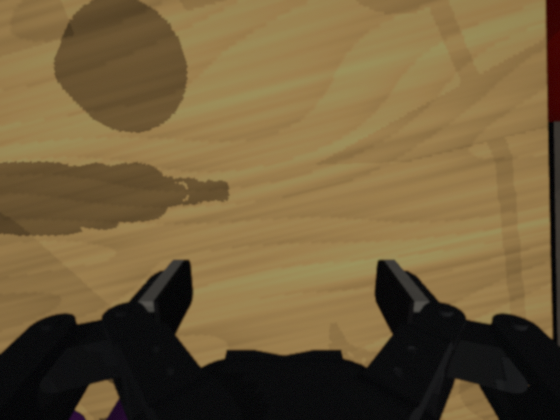

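Run:
```python
import cv2
a=cv2.imread('pics/scene0.png')[115:335,220:420]; cv2.imwrite('pics/s0z.png',cv2.resize(a,None,fx=2.7,fy=2.7,interpolation=cv2.INTER_CUBIC))
a=cv2.imread('pics/side0.png')[140:260,180:400]; cv2.imwrite('pics/d0z.png',cv2.resize(a,None,fx=3.6,fy=3.6,interpolation=cv2.INTER_CUBIC))
```

```text
(no output)
```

View pics/s0z.png

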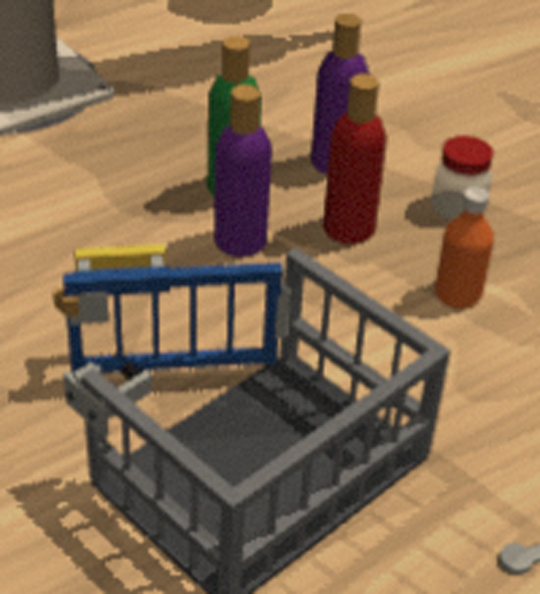

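View pics/d0z.png

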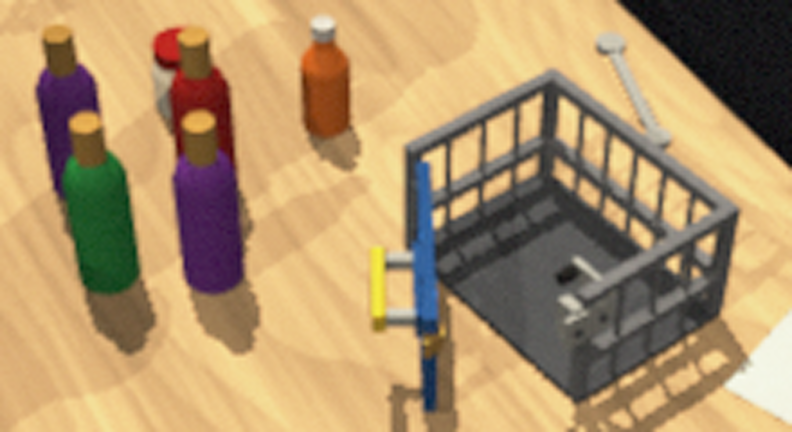

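Run:
```python
from h import *
np.set_printoptions(precision=4,suppress=True)
s=load('scene0.png');d=load('side0.png')
S=lambda u,v:(u/2.7+220,v/2.7+115)
D=lambda u,v:(u/3.6+180,v/3.6+140)
def tri(a,b):
    o1,d1=ray(s,*S(*a));o2,d2=ray(d,*D(*b));A=np.c_[d1,-d2];t=np.linalg.lstsq(A,o2-o1,rcond=None)[0]
    return (o1+d1*t[0]+o2+d2*t[1])/2, np.linalg.norm(o1+d1*t[0]-o2-d2*t[1])
for n,a,b in [('red',(363,80),(194,37)),('purpF',(246,93),(199,122)),('green',(236,45),(87,121)),('purpB',(347,21),(59,34)),('jar lid',(467,153),(172,42)),('glue',(476,196),(322,24))]:
    print(n,onz(s,*S(*a),.182),onz(d,*D(*b),.182),tri(a,b))
cs=[(292,252),(446,350),(232,498),(75,375)];ds=[(410,150),(553,72),(738,208),(575,302)]
for a,b in zip(cs,ds): print(onz(s,*S(*a),.13),onz(d,*D(*b),.13),tri(a,b))
print('gate top ends',onz(s,*S(280,266),.124),onz(s,*S(66,278),.124),onz(d,*D(425,165),.124),onz(d,*D(428,330),.124))
print('bar top',onz(s,*S(77,247),.118),onz(s,*S(166,246),.118),onz(d,*D(377,250),.118),onz(d,*D(378,322),.118))
```

```text
red [0.4523 0.1747 0.182 ] [0.4482 0.1717 0.182 ] (array([0.4497, 0.1764, 0.1792]), np.float64(0.0018008124518438843))
purpF [0.4119 0.0667 0.182 ] [0.4051 0.0654 0.182 ] (array([0.4068, 0.0701, 0.1779]), np.float64(0.00036227951948002515))
green [0.3326 0.1086 0.182 ] [0.3236 0.1118 0.182 ] (array([0.3248, 0.1149, 0.1776]), np.float64(0.002697305689560481))
purpB [0.3528 0.2328 0.182 ] [0.3458 0.2332 0.182 ] (array([0.3471, 0.2378, 0.1781]), np.float64(0.000446772664872021))
jar lid [0.597  0.1768 0.182 ] [0.4284 0.1746 0.182 ] (array([0.4777, 0.3095, 0.0657]), np.float64(0.006974964136090552))
glue [0.6486 0.1404 0.182 ] [0.5548 0.1338 0.182 ] (array([0.5899, 0.207 , 0.1186]), np.float64(0.0010463830175026954))
[0.5766 0.0044 0.13  ] [0.5705 0.0011 0.13  ] (array([0.5731, 0.0066, 0.1256]), np.float64(0.001772663371934642))
[0.7401 0.0363 0.13  ] [0.7341 0.0314 0.13  ] (array([0.7378, 0.038 , 0.1256]), np.float64(0.0029159309488073))
[ 0.7738 -0.1893  0.13  ] [ 0.7746 -0.1941  0.13  ] (array([ 0.7749, -0.1915,  0.13  ]), np.float64(0.004097788753048845))
[ 0.6088 -0.2251  0.13  ] [ 0.5977 -0.2204  0.13  ] (array([ 0.601 , -0.2192,  0.1237]), np.float64(0.006146647018842282))
gate top ends [ 0.5807 -0.0109  0.124 ] [ 0.4968 -0.1741  0.124 ] [ 0.5757 -0.0162  0.124 ] [ 0.4837 -0.1859  0.124 ]
bar top [ 0.4584 -0.1432  0.118 ] [ 0.4991 -0.0758  0.118 ] [ 0.4935 -0.0824  0.118 ] [ 0.4559 -0.1545  0.118 ]
```

```bash
cat >> h.py <<'E'
from scipy.spatial.transform import Rotation as Rt
np.set_printoptions(precision=4,suppress=True)
PC=np.array([.6716,-.0930]);PY=.165
def pen2w(x,y):
    c,s=np.cos(PY),np.sin(PY); return PC+np.array([c*x-s*y,s*x+c*y])
def rel(target,yawy=None):
    "shift in tool axes to world target, roll so that tool y axis points at yawy (mod pi)"
    o=get_obs();R=Rt.from_quat(o['tool_rot']).as_matrix()
    print('t',o['clock'],'tcp',o['eef_pos'],'F',o['ft_force'],'w',o['grip_width'],'J',o['joint_pos'])
    print('axes x',R[:,0],'y',R[:,1],'z',R[:,2])
    print('shift',R.T@(np.array(target)-o['eef_pos']))
    if yawy is not None:
        cur=np.arctan2(R[1,1],R[0,1]); d=(yawy-cur+np.pi/2)%np.pi-np.pi/2
        print('cur yaw',cur,'roll about tool x',-d,'alt',-d+np.pi,-d-np.pi)
E
python3 - <<'E'
from h import *
rel([.449,.174,.25],np.radians(18))
print(pen2w(.01,0),pen2w(0,0))
E
```

```text
t 0.15 tcp [0.123  0.4841 0.2306] F [ 0.237  -0.2967 -0.2925] w 0.08531555115827422 J [1.322  0.2413 0.004  1.3352 0.     1.5708]
axes x [-0.0004 -0.0016 -1.    ] y [ 0.2462  0.9692 -0.0016] z [ 0.9692 -0.2462 -0.    ]
shift [-0.019  -0.2204  0.3923]
cur yaw 1.3220086994489653 roll about tool x 1.007849434089986 alt 4.149442087679779 -2.133743219499807
[ 0.6815 -0.0914] [ 0.6716 -0.093 ]
```

Call:
arm_command(
  motion=[
    {"x":-0.0019,"y":-0.02,"z":0.0356},
    {"x":-0.0019,"y":-0.02,"z":0.0356},
    {"x":-0.0019,"y":-0.02,"z":0.0356},
    {"x":-0.0019,"y":-0.02,"z":0.0356},
    {"x":-0.0019,"y":-0.02,"z":0.0356},
    {"x":-0.0019,"y":-0.02,"z":0.0356},
    {"x":-0.0019,"y":-0.02,"z":0.0356},
    {"x":-0.0019,"y":-0.02,"z":0.0356},
    {"x":-0.0019,"y":-0.02,"z":0.0356},
    {"x":-0.0019,"y":-0.02,"z":0.0356},
    {"roll":0.125},
    {"roll":0.125},
    {"roll":0.125},
    {"roll":0.125},
    {"roll":0.125},
    {"roll":0.125},
    {"roll":0.125},
    {"roll":0.125},
  ],
)

```text
schema error: expected keys x, y, z, roll, fingers
```

Run:
```python
from h import *
rel([.449,.174,.25],np.radians(18))
c=save('wrist','w1.png')
```

```text
t 0.15 tcp [0.123  0.4841 0.2306] F [ 0.237  -0.2967 -0.2925] w 0.08531555115827422 J [1.322  0.2413 0.004  1.3352 0.     1.5708]
axes x [-0.0004 -0.0016 -1.    ] y [ 0.2462  0.9692 -0.0016] z [ 0.9692 -0.2462 -0.    ]
shift [-0.019  -0.2204  0.3923]
cur yaw 1.3220086994489653 roll about tool x 1.007849434089986 alt 4.149442087679779 -2.133743219499807
```

View pics/w1.png

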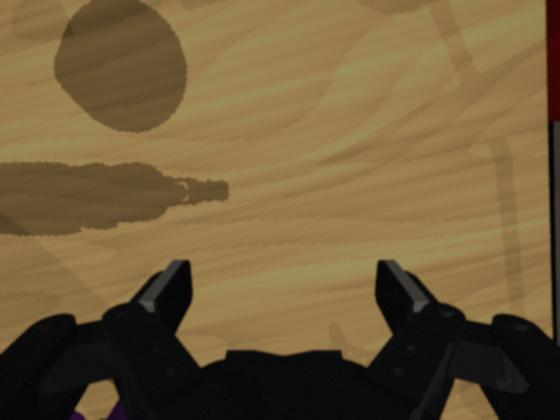

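All five keys are needed.

Call:
arm_command(
  motion=[
    {"x":-0.002,"y":-0.02,"z":0.0356,"roll":0,"fingers":1},
    {"x":-0.002,"y":-0.02,"z":0.0356,"roll":0,"fingers":1},
    {"x":-0.002,"y":-0.02,"z":0.0356,"roll":0,"fingers":1},
    {"x":-0.002,"y":-0.02,"z":0.0356,"roll":0,"fingers":1},
    {"x":-0.002,"y":-0.02,"z":0.0356,"roll":0,"fingers":1},
    {"x":-0.002,"y":-0.02,"z":0.0356,"roll":0,"fingers":1},
    {"x":-0.002,"y":-0.02,"z":0.0356,"roll":0,"fingers":1},
    {"x":-0.002,"y":-0.02,"z":0.0356,"roll":0,"fingers":1},
    {"x":-0.002,"y":-0.02,"z":0.0356,"roll":0,"fingers":1},
    {"x":-0.002,"y":-0.02,"z":0.0356,"roll":0,"fingers":1},
    {"x":0,"y":0,"z":0,"roll":0.12,"fingers":1},
    {"x":0,"y":0,"z":0,"roll":0.12,"fingers":1},
    {"x":0,"y":0,"z":0,"roll":0.12,"fingers":1},
    {"x":0,"y":0,"z":0,"roll":0.12,"fingers":1},
    {"x":0,"y":0,"z":0,"roll":0.12,"fingers":1},
    {"x":0,"y":0,"z":0,"roll":0.12,"fingers":1},
    {"x":0,"y":0,"z":0,"roll":0.12,"fingers":1},
    {"x":0,"y":0,"z":0,"roll":0.12,"fingers":1},
  ],
)

```text
clock: 1.7
eef_pos: [0.4292, 0.192, 0.2464]
tool_rot: [0.406, 0.578, -0.41, 0.577]
ft_force: [0.7, -0.5, -0.4]
grip_width: 0.085
```

Run:
```python
from h import *
rel([.449,.174,.25],np.radians(18))
c=save('wrist','w1.png')
```

```text
t 1.7 tcp [0.4292 0.192  0.2464] F [ 0.722  -0.5487 -0.4226] w 0.08502515652253854 J [ 0.4222  0.1791 -0.0338  1.3628 -0.0025  1.6521]
axes x [-0.0034 -0.0042 -1.    ] y [ 0.9424  0.3343 -0.0046] z [ 0.3343 -0.9425  0.0029]
shift [-0.0036  0.0126  0.0236]
cur yaw 0.34088495661225515 roll about tool x 0.02672569125327584 alt 3.168318344843069 -3.1148669623365173
```

View pics/w1.png

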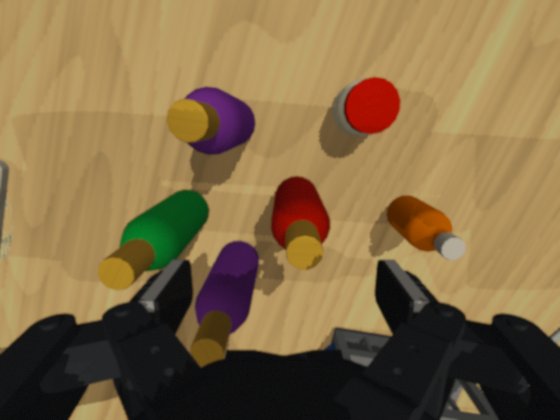

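Run:
```python
from h import *
c=load('w1.png'); f=c['frame'].astype(int)
hsv=cv2.cvtColor(c['frame'],cv2.COLOR_RGB2HSV)
m=((hsv[...,0]>14)&(hsv[...,0]<24)&(hsv[...,1]>190)&(hsv[...,2]>140)).astype(np.uint8)
n,l,st,ce=cv2.connectedComponentsWithStats(m)
for i in range(1,n):
    if st[i,4]>200: print(st[i],ce[i],onz(c,*ce[i],.182))
```

```text
[ 168  100   40   41 1270] [187.463  120.0748] [0.3456 0.2377 0.182 ]
[423 208  29  26 255] [439.8745 222.0471] [0.5331 0.2301 0.182 ]
[287 236  35  33 834] [303.3777 250.9365] [0.4493 0.1766 0.182 ]
[ 99 258  35  31 825] [115.7467 272.8485] [0.3227 0.1126 0.182 ]
```

Call:
arm_command(
  motion=[
    {"x":0.006,"y":0.0129,"z":0.0227,"roll":0.02,"fingers":1},
    {"x":0.03,"y":0,"z":0,"roll":0,"fingers":1},
    {"x":0.03,"y":0,"z":0,"roll":0,"fingers":1},
    {"x":0.02,"y":0,"z":0,"roll":0,"fingers":1},
    {"x":0,"y":0,"z":0,"roll":0,"fingers":1},
  ],
)

```text
clock: 2.17
eef_pos: [0.4512, 0.1746, 0.1593]
tool_rot: [0.411, 0.574, -0.411, 0.576]
ft_force: [-0.9, 0.0, -0.6]
grip_width: 0.0853
```

Run:
```python
from h import *
rel([.449,.175,.150])
```

```text
t 2.1667 tcp [0.4512 0.1746 0.1593] F [-0.906   0.0308 -0.5513] w 0.08527725424073902 J [ 0.3709  0.2526 -0.1725  1.1441 -0.0026  1.6127]
axes x [ 0.0024 -0.0018 -1.    ] y [0.9464 0.3231 0.0017] z [ 0.3231 -0.9464  0.0025]
shift [ 0.0093 -0.002  -0.0011]
```

Call:
arm_command(
  motion=[
    {"x":0.009,"y":-0.002,"z":-0.001,"roll":0,"fingers":1},
    {"x":0,"y":0,"z":0,"roll":0,"fingers":0},
    {"x":0,"y":0,"z":0,"roll":0,"fingers":0},
    {"x":0,"y":0,"z":0,"roll":0,"fingers":0},
    {"x":0,"y":0,"z":0,"roll":0,"fingers":0},
    {"x":0,"y":0,"z":0,"roll":0,"fingers":0},
    {"x":0,"y":0,"z":0,"roll":0,"fingers":0},
    {"x":0,"y":0,"z":0,"roll":0,"fingers":0},
  ],
)

```text
clock: 2.83
eef_pos: [0.4504, 0.1757, 0.1543]
tool_rot: [0.41, 0.575, -0.408, 0.578]
ft_force: [-0.8, -0.9, -5.3]
grip_width: 0.0261
```

Run:
```python
from h import *
rel([.449,.175,.150])
c=save('wrist','w2.png')
```

```text
t 2.8333 tcp [0.4504 0.1757 0.1543] F [-0.7643 -0.8635 -5.2746] w 0.02607308876709765 J [ 0.3736  0.2538 -0.1848  1.1276 -0.0027  1.6078]
axes x [ 0.0052 -0.0008 -1.    ] y [0.9439 0.3302 0.0047] z [ 0.3302 -0.9439  0.0025]
shift [ 0.0043 -0.0016  0.0002]
```

View pics/w2.png

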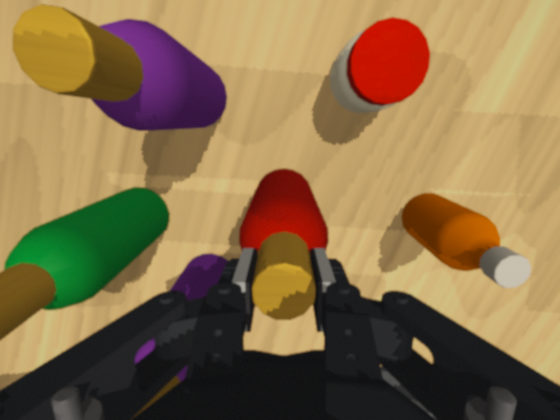

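Call:
arm_command(
  motion=[
    {"x":-0.015,"y":0,"z":0,"roll":0,"fingers":0},
    {"x":-0.03,"y":0,"z":0,"roll":0,"fingers":0},
    {"x":-0.03,"y":0,"z":0,"roll":0,"fingers":0},
    {"x":-0.03,"y":0,"z":0,"roll":0,"fingers":0},
    {"x":-0.03,"y":0,"z":0,"roll":0,"fingers":0},
    {"x":-0.02,"y":0,"z":0,"roll":0,"fingers":0},
    {"x":-0.01,"y":0,"z":0,"roll":0,"fingers":0},
  ],
)

```text
clock: 3.47
eef_pos: [0.4433, 0.1733, 0.3164]
tool_rot: [0.402, 0.58, -0.416, 0.573]
ft_force: [0.2, 0.3, -4.7]
grip_width: 0.0261
```

Run:
```python
from h import *
p=pen2w(.01,0)
rel([p[0],p[1],.310],PY)
```

```text
t 3.4667 tcp [0.4433 0.1733 0.3164] F [ 0.2463  0.2911 -4.7318] w 0.026059523048003637 J [ 0.3745  0.1901  0.1598  1.5621 -0.0027  1.6082]
axes x [-0.0191 -0.0104 -0.9998] y [ 0.9435  0.3306 -0.0215] z [ 0.3308 -0.9437  0.0035]
shift [0.0046 0.1374 0.3286]
cur yaw 0.3370359664910616 roll about tool x 0.17203596649106156 alt 3.3136286200808547 -2.9695566870987316
```

Call:
arm_command(
  motion=[
    {"x":0,"y":0.007,"z":0.0165,"roll":0,"fingers":0},
    {"x":0,"y":0.0137,"z":0.0328,"roll":0,"fingers":0},
    {"x":0,"y":0.0137,"z":0.0328,"roll":0,"fingers":0},
    {"x":0,"y":0.0137,"z":0.0328,"roll":0,"fingers":0},
    {"x":0,"y":0.0137,"z":0.0328,"roll":0,"fingers":0},
    {"x":0,"y":0.0137,"z":0.0328,"roll":0,"fingers":0},
    {"x":0,"y":0.0137,"z":0.0328,"roll":0,"fingers":0},
    {"x":0,"y":0.0137,"z":0.0328,"roll":0,"fingers":0},
    {"x":0,"y":0.0137,"z":0.0328,"roll":0,"fingers":0},
    {"x":0,"y":0.007,"z":0.0165,"roll":0,"fingers":0},
    {"x":0,"y":0,"z":0,"roll":0,"fingers":0},
  ],
)

```text
clock: 4.38
eef_pos: [0.6653, -0.0731, 0.307]
tool_rot: [0.399, 0.586, -0.414, 0.571]
ft_force: [-0.1, 0.2, -6.0]
grip_width: 0.0262
```

Run:
```python
from h import *
p=pen2w(.01,0)
rel([p[0],p[1],.310],PY)
save('scene','s1.png');save('side','d1.png')
```

```text
t 4.3833 tcp [ 0.6653 -0.0731  0.307 ] F [-0.0771  0.1813 -6.0144] w 0.026158448842163517 J [-0.1051  0.6469  0.8254  1.7784 -0.0095  1.1203]
axes x [-0.0299 -0.0064 -0.9995] y [ 0.9404  0.3386 -0.0303] z [ 0.3386 -0.9409 -0.0041]
shift [-0.0034  0.0089  0.0227]
cur yaw 0.34559866889835994 roll about tool x 0.18059866889835985 alt 3.3221913224881527 -2.9609939846914335
```

View pics/s1.png

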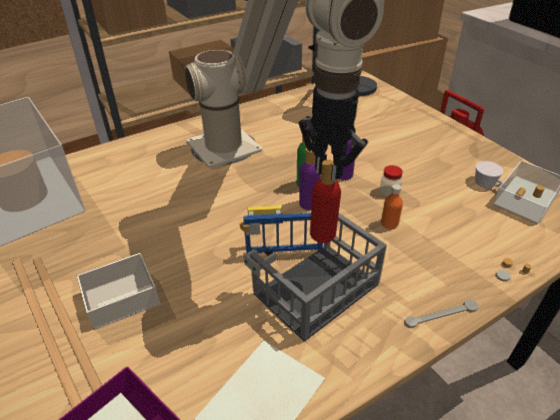

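View pics/d1.png

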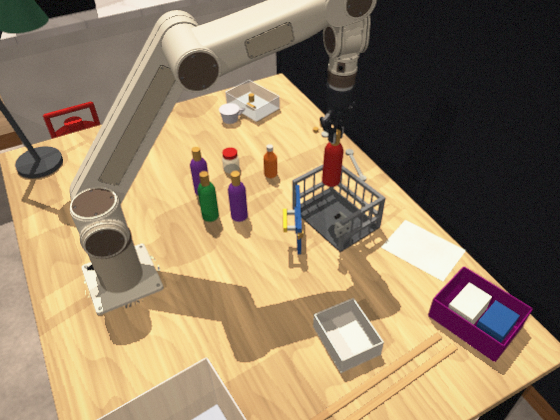

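Call:
arm_command(
  motion=[
    {"x":0,"y":0.006,"z":0.012,"roll":0,"fingers":0},
    {"x":0,"y":0.004,"z":0.01,"roll":0,"fingers":0},
    {"x":0.015,"y":0,"z":0,"roll":0,"fingers":0},
    {"x":0.025,"y":0,"z":0,"roll":0,"fingers":0},
    {"x":0.025,"y":0,"z":0,"roll":0,"fingers":0},
    {"x":0.02,"y":0,"z":0,"roll":0,"fingers":0},
    {"x":0.01,"y":0,"z":0,"roll":0,"fingers":0},
    {"x":0,"y":0,"z":0,"roll":0,"fingers":0},
  ],
)

```text
clock: 5.15
eef_pos: [0.6714, -0.0758, 0.2102]
tool_rot: [0.395, 0.592, -0.409, 0.571]
ft_force: [-0.2, -0.1, -6.3]
grip_width: 0.0264
```

Run:
```python
from h import *
p=pen2w(.01,0)
rel([p[0],p[1],.165],PY)
save('scene','s2.png');save('side','d2.png')
for n in 'sd':
    a=cv2.imread(f'pics/{n}2.png'); a=a[120:340,220:420] if n=='s' else a[80:280,240:440]
    cv2.imwrite(f'pics/{n}2z.png',cv2.resize(a,None,fx=2.7,fy=2.7))
```

```text
t 5.15 tcp [ 0.6714 -0.0758  0.2102] F [-0.2053 -0.0831 -6.2971] w 0.026350990261884456 J [-0.1114  0.6516  0.585   1.5401 -0.0024  1.099 ]
axes x [-0.0359  0.0016 -0.9994] y [ 0.9351  0.3527 -0.033 ] z [ 0.3524 -0.9357 -0.0142]
shift [0.0448 0.0054 0.0187]
cur yaw 0.3606918301230129 roll about tool x 0.19569183012301283 alt 3.337284483712806 -2.94590082346678
```

View pics/s2z.png

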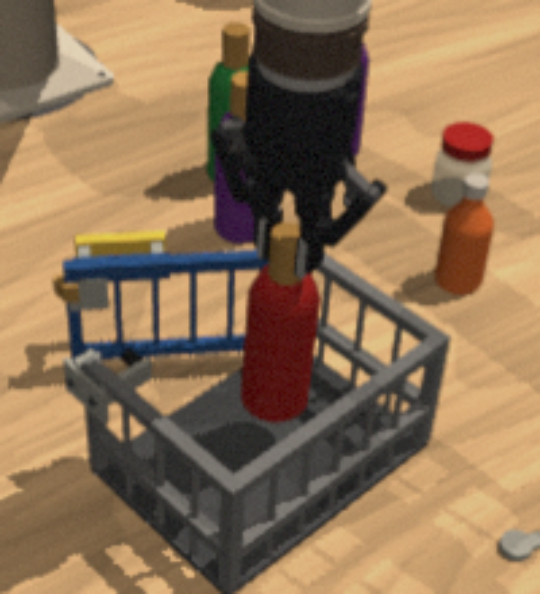

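View pics/d2z.png

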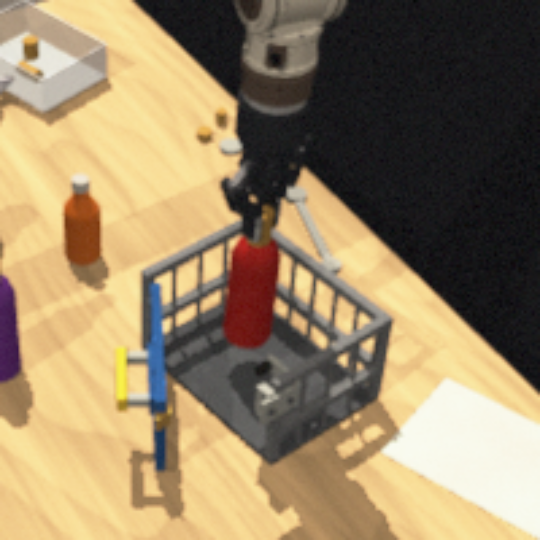

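Call:
arm_command(
  motion=[
    {"x":0,"y":0.004,"z":0.01,"roll":0,"fingers":0},
    {"x":0,"y":0.004,"z":0.01,"roll":0,"fingers":0},
    {"x":0,"y":0,"z":0,"roll":0,"fingers":0},
    {"x":0.015,"y":0,"z":0,"roll":0,"fingers":0},
    {"x":0.012,"y":0,"z":0,"roll":0,"fingers":0},
    {"x":0.01,"y":0,"z":0,"roll":0,"fingers":0},
    {"x":0,"y":0,"z":0,"roll":0,"fingers":0},
  ],
)

```text
clock: 5.83
eef_pos: [0.6904, -0.0877, 0.1883]
tool_rot: [0.398, 0.586, -0.403, 0.579]
ft_force: [-0.4, 0.2, -6.7]
grip_width: 0.0265
```

Run:
```python
from h import *
p=pen2w(.01,0)
rel([p[0],p[1],.162],PY)
```

```text
t 5.8333 tcp [ 0.6904 -0.0877  0.1883] F [-0.4346  0.163  -6.6986] w 0.02645377234673576 J [-0.1257  0.6812  0.5823  1.4842 -0.0012  1.0794]
axes x [-0.0123  0.0003 -0.9999] y [ 0.9338  0.3576 -0.0114] z [ 0.3576 -0.9339 -0.0047]
shift [ 0.0265 -0.0094  0.0004]
cur yaw 0.3657163662139996 roll about tool x 0.2007163662139997 alt 3.3423090198037926 -2.9408762873757937
```

Call:
arm_command(
  motion=[
    {"x":0.01,"y":-0.004,"z":0,"roll":0,"fingers":0},
    {"x":0.008,"y":-0.003,"z":0,"roll":0,"fingers":0},
    {"x":0.005,"y":0,"z":0,"roll":0,"fingers":0},
    {"x":0.003,"y":0,"z":0,"roll":0,"fingers":0},
  ],
)

```text
clock: 6.17
eef_pos: [0.685, -0.0884, 0.1678]
tool_rot: [0.4, 0.584, -0.401, 0.582]
ft_force: [-0.8, 0.3, -5.7]
grip_width: 0.0264
```

Call:
arm_command(
  motion=[
    {"x":0.004,"y":0,"z":0,"roll":0,"fingers":0},
    {"x":0.003,"y":0,"z":0,"roll":0,"fingers":0},
  ],
)

```text
clock: 6.33
eef_pos: [0.6855, -0.0881, 0.162]
tool_rot: [0.4, 0.584, -0.4, 0.582]
ft_force: [-5.1, 1.9, 16.0]
grip_width: 0.0263
```

Call:
arm_command(
  motion=[
    {"x":0,"y":0,"z":0,"roll":0,"fingers":0},
  ],
)

```text
clock: 6.42
eef_pos: [0.6857, -0.0881, 0.1624]
tool_rot: [0.4, 0.583, -0.4, 0.583]
ft_force: [0.0, 0.5, -5.0]
grip_width: 0.0262
```

Call:
arm_command(
  motion=[
    {"x":0,"y":0,"z":0,"roll":0,"fingers":0.6},
    {"x":0,"y":0,"z":0,"roll":0,"fingers":0.6},
    {"x":0,"y":0,"z":0,"roll":0,"fingers":0.6},
    {"x":0,"y":0,"z":0,"roll":0,"fingers":0.6},
    {"x":0,"y":0,"z":0,"roll":0,"fingers":0.6},
  ],
)

```text
clock: 6.83
eef_pos: [0.6893, -0.0884, 0.1681]
tool_rot: [0.402, 0.58, -0.398, 0.586]
ft_force: [-0.7, -0.1, -0.4]
grip_width: 0.0512
```

Run:
```python
from h import *
rel([0.6,-.15,.165],PY)
save('wrist','w3.png');save('side','d3.png')
```

```text
t 6.8333 tcp [ 0.6893 -0.0884  0.1681] F [-0.7071 -0.1326 -0.4219] w 0.051177505381605815 J [-0.1276  0.6625  0.4968  1.3949  0.0002  1.0754]
axes x [ 0.0102 -0.0011 -0.9999] y [0.9331 0.3596 0.0091] z [ 0.3595 -0.9331  0.0047]
shift [ 0.0023 -0.1055  0.0254]
cur yaw 0.3678186728570867 roll about tool x 0.20281867285708666 alt 3.3444113264468798 -2.9387739807327065
```

View pics/w3.png

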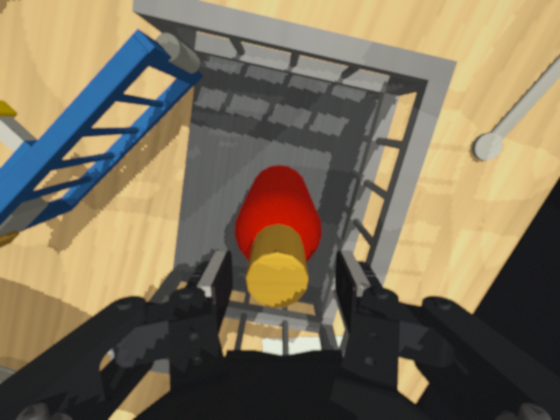

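View pics/d3.png

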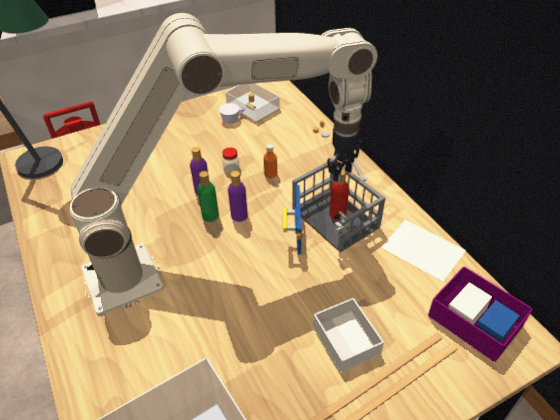

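Call:
arm_command(
  motion=[
    {"x":-0.02,"y":0,"z":0,"roll":0,"fingers":1},
    {"x":-0.025,"y":0,"z":0,"roll":0,"fingers":1},
    {"x":-0.025,"y":0,"z":0,"roll":0,"fingers":1},
    {"x":-0.02,"y":0,"z":0,"roll":0,"fingers":1},
    {"x":0,"y":0,"z":0,"roll":0,"fingers":1},
  ],
)

```text
clock: 7.35
eef_pos: [0.6864, -0.0882, 0.2586]
tool_rot: [0.401, 0.582, -0.4, 0.584]
ft_force: [0.3, -0.1, 1.0]
grip_width: 0.0854
```

```bash
cat >> h.py <<'E'
def barpt(g,off=0.,a=.14):
    l=np.array([-np.sin(g),-np.cos(g)]);n=np.array([-np.cos(g),np.sin(g)])
    return pen2w(*(np.array([-.08,.098])+a*l+(.047+off)*n))
E
python3 - <<'E'
from h import *
rel([0.6,-.15,.165],PY)
save('wrist','w4.png');save('scene','s4.png');save('side','d4.png')
for n in 'sd':
    a=cv2.imread(f'pics/{n}4.png'); a=a[115:335,220:420] if n=='s' else a[140:260,180:400]
    cv2.imwrite(f'pics/{n}4z.png',cv2.resize(a,None,fx=2.7 if n=='s' else 3.6,fy=2.7 if n=='s' else 3.6))
for g in (0,.3,.5,.6,.7): print(g,barpt(g),barpt(g,.03))
E
```

```text
t 7.35 tcp [ 0.6864 -0.0882  0.2586] F [ 0.3019 -0.1136  1.0124] w 0.08540281433895373 J [-0.1278  0.6551  0.7155  1.628   0.0001  1.0754]
axes x [ 0.0032 -0.0003 -1.    ] y [0.9332 0.3594 0.0029] z [ 0.3594 -0.9332  0.0014]
shift [ 0.0933 -0.1031  0.0265]
cur yaw 0.3676163293456326 roll about tool x 0.20261632934563267 alt 3.3442089829354256 -2.9389763242441607
0 [ 0.5532 -0.1553] [ 0.5236 -0.1602]
0.3 [ 0.5112 -0.1419] [ 0.4814 -0.1378]
0.5 [ 0.4862 -0.1262] [ 0.4578 -0.1164]
0.6 [ 0.475  -0.1166] [ 0.4478 -0.104 ]
0.7 [ 0.4648 -0.1059] [ 0.439  -0.0907]
```

View pics/w4.png

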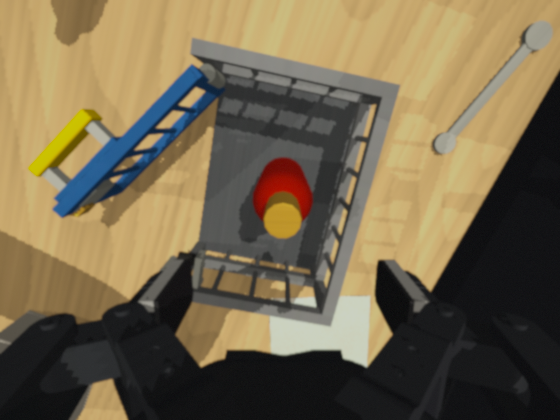

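View pics/s4z.png

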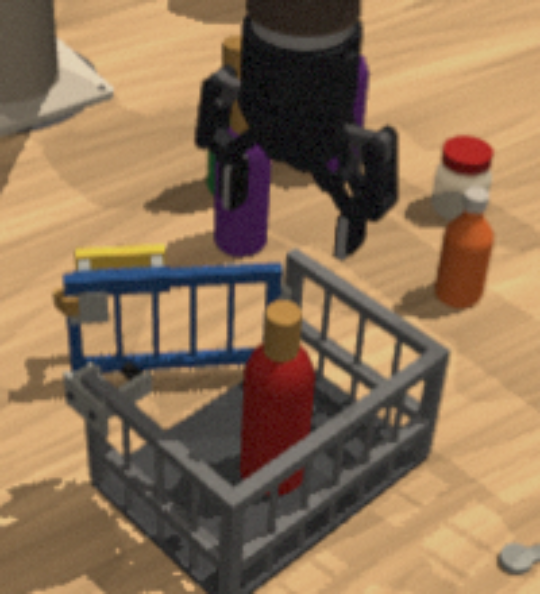

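View pics/d4z.png

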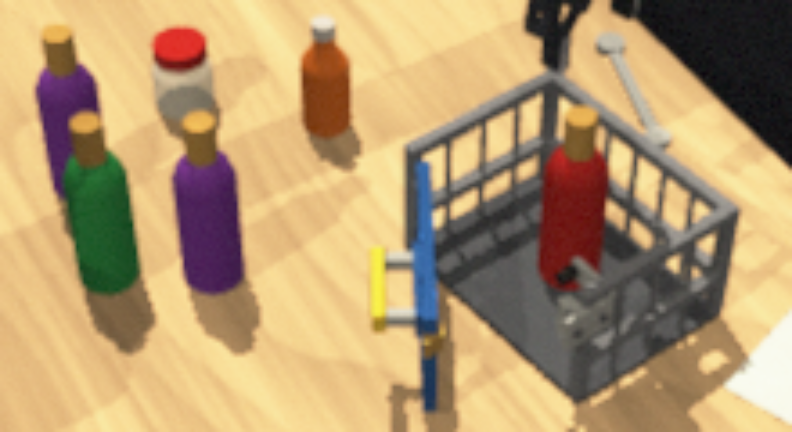

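Run:
```python
from h import *
c=load('w4.png')
print('valve',onz(c,283,220,.19), 'pen centre',PC)
A=[onz(c,*p,.13)[:2] for p in [(194,39),(399,86),(330,325)]]
print(A, (A[0]+A[2])/2, np.arctan2(*(A[1]-A[0])[::-1]),np.arctan2(*(A[1]-A[2])[::-1])-np.pi/2, np.linalg.norm(A[1]-A[0]),np.linalg.norm(A[1]-A[2]))
hsv=cv2.cvtColor(c['frame'],cv2.COLOR_RGB2HSV)
for n,lo,hi,z in [('yel',(24,180,120),(34,255,255),.118),('blue',(105,150,60),(125,255,255),.124)]:
    m=cv2.inRange(hsv,lo,hi); m[:,230:]=0
    k=max(cv2.findContours(m,0,2)[0],key=cv2.contourArea); b=cv2.boxPoints(cv2.minAreaRect(k)); print(n,cv2.contourArea(k)); 
    for p in b: print(p,onz(c,*p,z))
```

```text
valve [ 0.6854 -0.0871  0.19  ] pen centre [ 0.6716 -0.093 ]
[array([0.5717, 0.0111]), array([0.7403, 0.0385]), array([ 0.7783, -0.1934])] [ 0.675  -0.0912] 0.16148118729620234 0.16244127099524053 0.17074053412977733 0.23500012668651052
yel 1213.0
[ 22.8467 162.3866] [ 0.4503 -0.142   0.118 ]
[ 87.2806 103.2342] [ 0.4951 -0.0696  0.118 ]
[100.9519 118.1261] [ 0.5088 -0.0776  0.118 ]
[ 36.518  177.2785] [ 0.4641 -0.1515  0.118 ]
blue 4562.5
[ 47.694  201.6145] [ 0.4814 -0.1683  0.124 ]
[189.5715  61.2625] [ 0.571  -0.0054  0.124 ]
[220.0106  92.0325] [ 0.6019 -0.0191  0.124 ]
[ 78.1331 232.3845] [ 0.5136 -0.1886  0.124 ]
```

```bash
sed -i 's/^PC=.*/PC=np.array([.674,-.092]);PY=.163/' h.py
python3 - <<'E'
from h import *
p=barpt(.67,.05); print(p,barpt(.67))
rel([p[0],p[1],.25],.163-.67+np.pi/2)
E
```

```text
[ 0.4264 -0.0836] [ 0.4701 -0.1078]
t 7.5 tcp [ 0.6847 -0.0879  0.2529] F [-0.3058 -0.2153 -0.555 ] w 0.08555440643098038 J [-0.1278  0.6583  0.7065  1.624   0.0001  1.0754]
axes x [-0.005   0.0008 -1.    ] y [ 0.9332  0.3594 -0.0044] z [ 0.3594 -0.9332 -0.0025]
shift [ 0.0042 -0.2395 -0.0969]
cur yaw 0.36764040889030913 roll about tool x -0.6961559179045871 alt 2.445436735685206 -3.83774857149438
```

Call:
arm_command(
  motion=[
    {"x":0,"y":-0.034,"z":-0.0138,"roll":0,"fingers":0},
    {"x":0,"y":-0.034,"z":-0.0138,"roll":0,"fingers":0},
    {"x":0,"y":-0.034,"z":-0.0138,"roll":0,"fingers":0},
    {"x":0,"y":-0.034,"z":-0.0138,"roll":0,"fingers":0},
    {"x":0,"y":-0.034,"z":-0.0138,"roll":0,"fingers":0},
    {"x":0,"y":-0.034,"z":-0.0138,"roll":0,"fingers":0},
    {"x":0,"y":-0.034,"z":-0.0138,"roll":0,"fingers":0},
    {"x":0,"y":0,"z":0,"roll":-0.116,"fingers":0},
    {"x":0,"y":0,"z":0,"roll":-0.116,"fingers":0},
    {"x":0,"y":0,"z":0,"roll":-0.116,"fingers":0},
    {"x":0,"y":0,"z":0,"roll":-0.116,"fingers":0},
    {"x":0,"y":0,"z":0,"roll":-0.116,"fingers":0},
    {"x":0,"y":0,"z":0,"roll":-0.116,"fingers":0},
    {"x":0,"y":0,"z":0,"roll":0,"fingers":0},
  ],
)

```text
clock: 8.67
eef_pos: [0.3948, -0.0788, 0.2166]
tool_rot: [0.164, 0.712, -0.168, 0.662]
ft_force: [0.1, -0.5, 0.1]
grip_width: -0.0001
```

Run:
```python
from h import *
p=barpt(.67,.05)
rel([p[0],p[1],.104],.163-.67+np.pi/2)
save('wrist','w5.png');save('scene','s5.png')
```

```text
t 8.6667 tcp [ 0.3948 -0.0788  0.2166] F [ 0.0581 -0.5451  0.0578] w -8.294250599601135e-05 J [-0.1956  0.1139 -0.1923  1.3364 -0.0018  0.2783]
axes x [-0.0707  0.0122 -0.9974] y [ 0.4555  0.89   -0.0214] z [ 0.8874 -0.4558 -0.0685]
shift [0.11   0.0125 0.0379]
cur yaw 1.0977620154490817 roll about tool x 0.033965688654185255 alt 3.1755583422439786 -3.1076269649356076
```

View pics/w5.png

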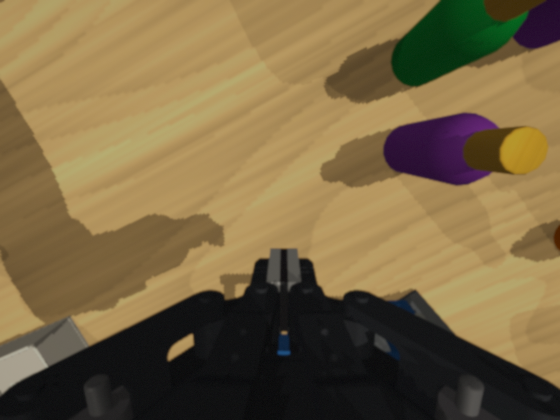

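View pics/s5.png

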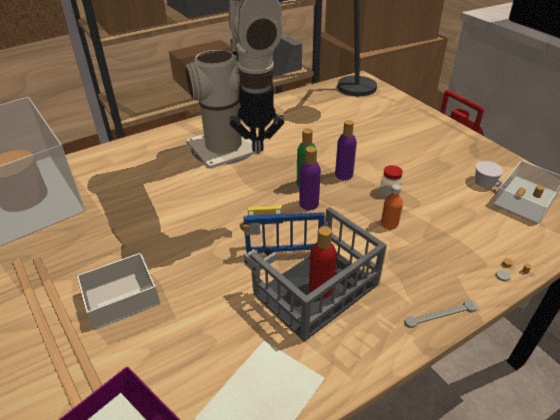

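Call:
arm_command(
  motion=[
    {"x":0,"y":0.006,"z":0.01,"roll":0.03,"fingers":0},
    {"x":0.01,"y":0.006,"z":0.01,"roll":0,"fingers":0},
    {"x":0.025,"y":0,"z":0,"roll":0,"fingers":0},
    {"x":0.025,"y":0,"z":0,"roll":0,"fingers":0},
    {"x":0.02,"y":0,"z":0,"roll":0,"fingers":0},
    {"x":0.015,"y":0,"z":0,"roll":0,"fingers":0},
    {"x":0,"y":0,"z":0,"roll":0,"fingers":0},
  ],
)

```text
clock: 9.35
eef_pos: [0.412, -0.0764, 0.1147]
tool_rot: [0.183, 0.707, -0.188, 0.657]
ft_force: [0.3, 0.1, -0.4]
grip_width: -0.0001
```

Run:
```python
from h import *
p=barpt(.67,.03)
rel([p[0],p[1],.104],.163-.67+np.pi/2)
save('side','d6.png');save('scene','s6.png')
for n in 'sd':
    a=cv2.imread(f'pics/{n}6.png'); a=a[115:335,220:420] if n=='s' else a[140:260,180:400]
    cv2.imwrite(f'pics/{n}6z.png',cv2.resize(a,None,fx=2.7 if n=='s' else 3.6,fy=2.7 if n=='s' else 3.6))
```

```text
t 9.35 tcp [ 0.412  -0.0764  0.1147] F [ 0.3105  0.0622 -0.437 ] w -0.0001469281334719895 J [-0.1826  0.2306 -0.333   1.0786 -0.0009  0.348 ]
axes x [-0.0704  0.0121 -0.9974] y [ 0.5051  0.8627 -0.0252] z [ 0.8602 -0.5056 -0.0668]
shift [0.0082 0.0018 0.0367]
cur yaw 1.041116238389013 roll about tool x -0.022680088405883536 alt 3.1189125651839094 -3.164272741995677
```

View pics/s6z.png

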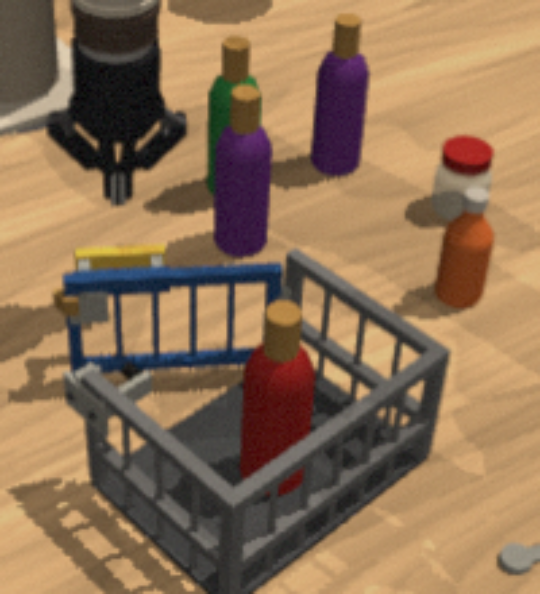

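View pics/d6z.png

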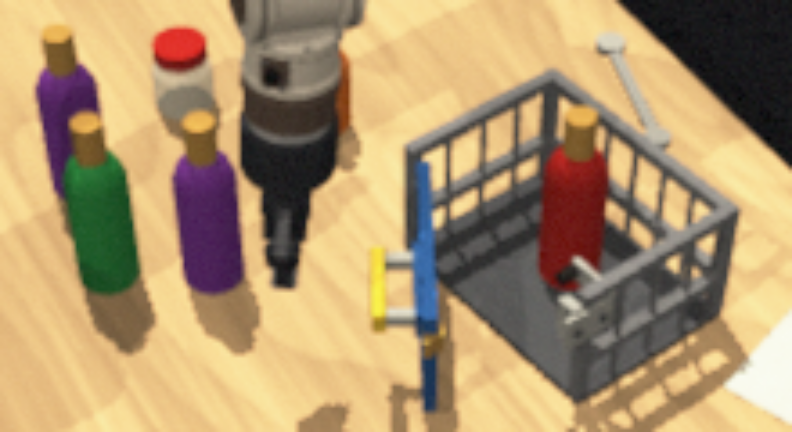

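Call:
arm_command(
  motion=[
    {"x":0.005,"y":0,"z":0.012,"roll":0,"fingers":0},
    {"x":0.005,"y":0,"z":0.012,"roll":0,"fingers":0},
    {"x":0,"y":0,"z":0.008,"roll":0,"fingers":0},
    {"x":0,"y":0,"z":0.006,"roll":0,"fingers":0},
    {"x":0,"y":0,"z":0.004,"roll":0,"fingers":0},
  ],
)

```text
clock: 9.87
eef_pos: [0.4548, -0.0996, 0.1089]
tool_rot: [0.184, 0.703, -0.188, 0.661]
ft_force: [-0.5, -0.1, 0.2]
grip_width: -0.0001
```

Run:
```python
from h import *
p=barpt(.67,.012)
rel([p[0],p[1],.104],.163-.67+np.pi/2)
for g in (.6,.5,.4,.3,.2,.1,0): print(g,barpt(g,.012))
```

```text
t 9.8667 tcp [ 0.4548 -0.0996  0.1089] F [-0.5169 -0.1455  0.1996] w -9.432065352182791e-05 J [-0.2138  0.3117 -0.2364  1.0818 -0.0027  0.3189]
axes x [-0.0583  0.0099 -0.9983] y [ 0.5072  0.8616 -0.0211] z [ 0.8599 -0.5075 -0.0552]
shift [0.0046 0.0004 0.0056]
cur yaw 1.0387507745144686 roll about tool x -0.02504555228042782 alt 3.116547101309365 -3.166638205870221
0.6 [ 0.4665 -0.1102]
0.5 [ 0.4772 -0.1209]
0.4 [ 0.4889 -0.1305]
0.3 [ 0.5016 -0.1389]
0.2 [ 0.515 -0.146]
0.1 [ 0.5291 -0.1517]
0 [ 0.5437 -0.156 ]
```

Call:
arm_command(
  motion=[
    {"x":0.003,"y":0,"z":0.006,"roll":0,"fingers":0},
    {"x":0,"y":-0.002,"z":0.006,"roll":-0.03,"fingers":0},
    {"x":0,"y":-0.003,"z":0.007,"roll":-0.05,"fingers":0},
    {"x":0,"y":-0.003,"z":0.007,"roll":-0.05,"fingers":0},
    {"x":0,"y":-0.003,"z":0.007,"roll":-0.05,"fingers":0},
    {"x":0,"y":-0.003,"z":0.007,"roll":-0.05,"fingers":0},
  ],
)

```text
clock: 10.37
eef_pos: [0.4869, -0.1307, 0.1046]
tool_rot: [0.104, 0.72, -0.102, 0.678]
ft_force: [-0.7, 0.8, 0.1]
grip_width: -0.0002
```

```bash
cat >> h.py <<'E'
def gst():
    "report gate angle estimate from tcp, assuming contact offset .012, and desired next"
    o=get_obs();p=o['eef_pos'][:2]
    gs=np.linspace(-.1,.8,901); P=np.array([barpt(g,.012) for g in gs]); i=np.argmin(np.linalg.norm(P-p,axis=1)); g=gs[i]
    l=np.array([-np.sin(g),-np.cos(g)]);n=np.array([-np.cos(g),np.sin(g)])
    c,s=np.cos(PY),np.sin(PY);q=np.array([[c,s],[-s,c]])@(p-P[i]); F=np.array([[c,s],[-s,c]])@o['ft_force'][:2]
    print('g~',g,'err along leaf,front',q@l,q@n,'F normal',F@n,'F leaf',F@l,'Fz',o['ft_force'][2])
    rel([*barpt(g-.1,.012),.104],PY-g+.1+np.pi/2)
E
python3 - <<'E'
from h import *
gst(); save('scene','s7.png')
a=cv2.imread('pics/s7.png')[115:335,220:420];cv2.imwrite('pics/s7z.png',cv2.resize(a,None,fx=2.7,fy=2.7))
E
```

```text
g~ 0.41000000000000003 err along leaf,front 0.001248184937022232 0.0005664957291760721 F normal 0.8291078255455165 F leaf -0.622734591508183 Fz 0.10623079622292797
t 10.3667 tcp [ 0.4869 -0.1307  0.1046] F [-0.6517  0.8065  0.1062] w -0.00018662136640466278 J [-0.2603  0.3852 -0.1392  1.1059 -0.0032  0.0324]
axes x [-0.0583  0.0122 -0.9982] y [ 0.2883  0.9575 -0.0051] z [ 0.9558 -0.2881 -0.0593]
shift [-0.0003 -0.0033  0.015 ]
cur yaw 1.278337594301528 roll about tool x -0.1454587324933685 alt 2.9961339210964244 -3.287051386083162
```

View pics/s7z.png

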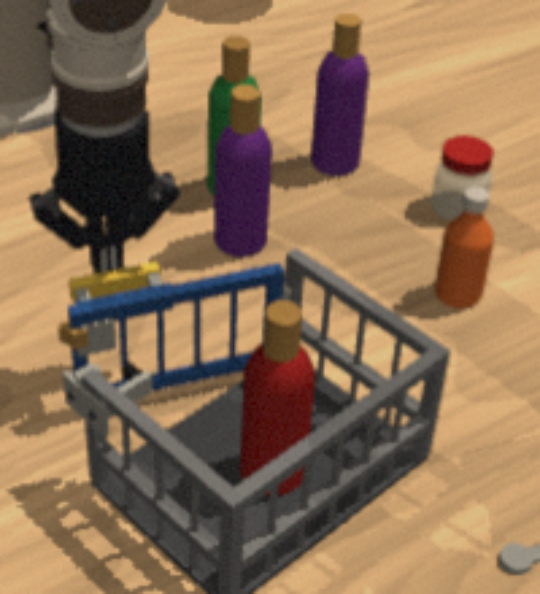

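Call:
arm_command(
  motion=[
    {"x":0,"y":-0.001,"z":0.006,"roll":-0.07,"fingers":0},
    {"x":0,"y":-0.002,"z":0.006,"roll":-0.06,"fingers":0},
    {"x":0,"y":-0.003,"z":0.006,"roll":-0.05,"fingers":0},
    {"x":0,"y":-0.002,"z":0.004,"roll":-0.03,"fingers":0},
  ],
)

```text
clock: 10.75
eef_pos: [0.5067, -0.1442, 0.103]
tool_rot: [0.031, 0.728, -0.024, 0.684]
ft_force: [-1.8, 0.1, 1.2]
grip_width: 0.0001
```

Run:
```python
from h import *
gst()
```

```text
g~ 0.254 err along leaf,front 0.0019222026510034747 0.0007825122030091994 F normal 1.7584495872055004 F leaf 0.01045009585444922 Fz 1.2299279307829405
t 10.75 tcp [ 0.5067 -0.1442  0.103 ] F [-1.7521  0.1494  1.2299] w 6.675806444623996e-05 J [-0.2745  0.4299 -0.074   1.1296 -0.0047 -0.1969]
axes x [-0.0616  0.0124 -0.998 ] y [0.0776 0.997  0.0076] z [ 0.9951 -0.0769 -0.0624]
shift [-0.002  -0.0035  0.0149]
cur yaw 1.4931518966977906 roll about tool x -0.08664443009710587 alt 3.054948223492687 -3.228237083686899
```

Call:
arm_command(
  motion=[
    {"x":0,"y":-0.001,"z":0.003,"roll":-0.02,"fingers":0},
    {"x":0,"y":-0.001,"z":0.003,"roll":-0.02,"fingers":0},
  ],
)

```text
clock: 10.92
eef_pos: [0.5121, -0.1469, 0.1025]
tool_rot: [0.017, 0.729, -0.009, 0.684]
ft_force: [-1.7, 0.1, 1.2]
grip_width: -0.0001
```

Call:
arm_command(
  motion=[
    {"x":0,"y":-0.001,"z":0.003,"roll":-0.02,"fingers":0},
  ],
)

```text
clock: 11.0
eef_pos: [0.5148, -0.1482, 0.1023]
tool_rot: [0.01, 0.73, -0.002, 0.684]
ft_force: [-1.7, -0.5, 0.9]
grip_width: -0.0002
```

Call:
arm_command(
  motion=[
    {"x":0,"y":-0.001,"z":0.003,"roll":-0.02,"fingers":0},
  ],
)

```text
clock: 11.08
eef_pos: [0.5177, -0.1494, 0.1022]
tool_rot: [0.003, 0.73, 0.006, 0.684]
ft_force: [-1.4, -0.9, 0.6]
grip_width: -0.0002
```

Run:
```python
from h import *
gst()
```

```text
g~ 0.17500000000000002 err along leaf,front 0.0018338803231946904 0.0008013656411320407 F normal 1.4363918878479975 F leaf 0.9041318928496335 Fz 0.5800514538692851
t 11.0833 tcp [ 0.5177 -0.1494  0.1022] F [-1.4471 -0.8868  0.5801] w -0.00021200437367650417 J [-0.2773  0.4546 -0.037   1.1451 -0.0064 -0.2819]
axes x [-0.065   0.0119 -0.9978] y [-0.0044  0.9999  0.0122] z [ 0.9979  0.0052 -0.065 ]
shift [-0.0028 -0.0036  0.0149]
cur yaw 1.5751821920943891 roll about tool x -0.08361413470050749 alt 3.0579785188892856 -3.2252067882903006
```

Call:
arm_command(
  motion=[
    {"x":0,"y":-0.0005,"z":0.002,"roll":-0.015,"fingers":0},
  ],
)

```text
clock: 11.17
eef_pos: [0.5198, -0.1502, 0.1021]
tool_rot: [-0.003, 0.73, 0.012, 0.684]
ft_force: [-2.2, -0.7, 1.0]
grip_width: -0.0002
```

Call:
arm_command(
  motion=[
    {"x":0,"y":-0.0005,"z":0.002,"roll":-0.015,"fingers":0},
  ],
)

```text
clock: 11.25
eef_pos: [0.5218, -0.1509, 0.102]
tool_rot: [-0.009, 0.73, 0.017, 0.683]
ft_force: [-2.1, -1.9, 1.3]
grip_width: 0.0002
```

Call:
arm_command(
  motion=[
    {"x":0,"y":-0.0005,"z":0.002,"roll":-0.015,"fingers":0},
  ],
)

```text
clock: 11.33
eef_pos: [0.5238, -0.1516, 0.1019]
tool_rot: [-0.015, 0.73, 0.023, 0.683]
ft_force: [-1.6, -0.8, 1.9]
grip_width: 0.0
```

Call:
arm_command(
  motion=[
    {"x":0,"y":-0.0005,"z":0.002,"roll":-0.015,"fingers":0},
  ],
)

```text
clock: 11.42
eef_pos: [0.5258, -0.1522, 0.1017]
tool_rot: [-0.02, 0.73, 0.029, 0.683]
ft_force: [-1.9, -1.5, 1.2]
grip_width: 0.0003
```

Call:
arm_command(
  motion=[
    {"x":0,"y":-0.0005,"z":0.002,"roll":-0.015,"fingers":0},
  ],
)

```text
clock: 11.5
eef_pos: [0.5279, -0.1528, 0.1016]
tool_rot: [-0.026, 0.729, 0.035, 0.683]
ft_force: [-2.5, -1.5, 1.7]
grip_width: 0.0001
```

Call:
arm_command(
  motion=[
    {"x":0,"y":-0.0005,"z":0.002,"roll":-0.015,"fingers":0},
  ],
)

```text
clock: 11.58
eef_pos: [0.5295, -0.1533, 0.1014]
tool_rot: [-0.032, 0.73, 0.041, 0.682]
ft_force: [-5.0, -1.6, 4.7]
grip_width: 0.0004
```

Call:
arm_command(
  motion=[
    {"x":0,"y":-0.0005,"z":0.002,"roll":-0.015,"fingers":0},
  ],
)

```text
clock: 11.67
eef_pos: [0.5308, -0.1538, 0.1014]
tool_rot: [-0.037, 0.73, 0.046, 0.681]
ft_force: [-6.0, -1.7, 5.5]
grip_width: 0.0001
```

Call:
arm_command(
  motion=[
    {"x":0,"y":-0.0005,"z":0.002,"roll":-0.015,"fingers":0},
  ],
)

```text
clock: 11.75
eef_pos: [0.5318, -0.1543, 0.1015]
tool_rot: [-0.043, 0.73, 0.052, 0.68]
ft_force: [-6.1, -1.2, 5.7]
grip_width: 0.0003
```

Run:
```python
from h import *
gst()
save('scene','s8.png');save('side','d8.png')
for n in 'sd':
    a=cv2.imread(f'pics/{n}8.png'); a=a[115:335,220:420] if n=='s' else a[140:260,180:400]
    cv2.imwrite(f'pics/{n}8z.png',cv2.resize(a,None,fx=2.7 if n=='s' else 3.6,fy=2.7 if n=='s' else 3.6))
```

```text
g~ 0.07799999999999999 err along leaf,front 0.0014676988645594086 0.0005659125003735894 F normal 6.156689305066795 F leaf 0.7282237810488997 Fz 5.686284801345165
t 11.75 tcp [ 0.5318 -0.1543  0.1015] F [-6.0726 -1.2483  5.6863] w 0.00034788583880507193 J [-0.2759  0.4868  0.0133  1.169  -0.0117 -0.4107]
axes x [-0.0721  0.0082 -0.9974] y [-0.1341  0.9908  0.0179] z [ 0.9883  0.1351 -0.0704]
shift [-0.0036 -0.0044  0.0144]
cur yaw 1.7053578747723765 roll about tool x -0.050438452022520064 alt 3.091154201567273 -3.192031105612313
```

View pics/s8z.png

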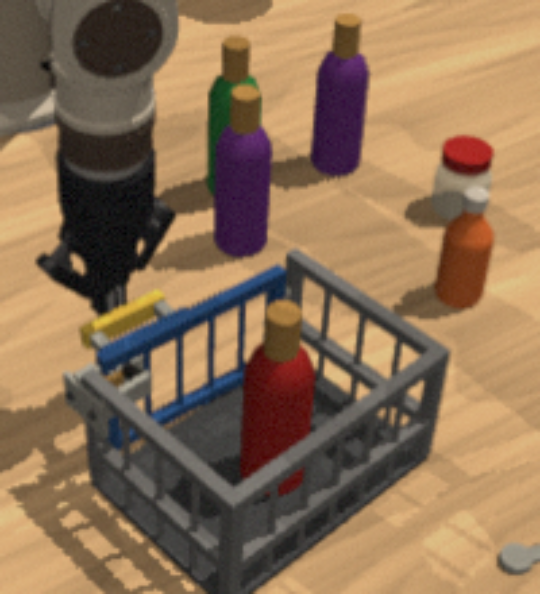

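View pics/d8z.png

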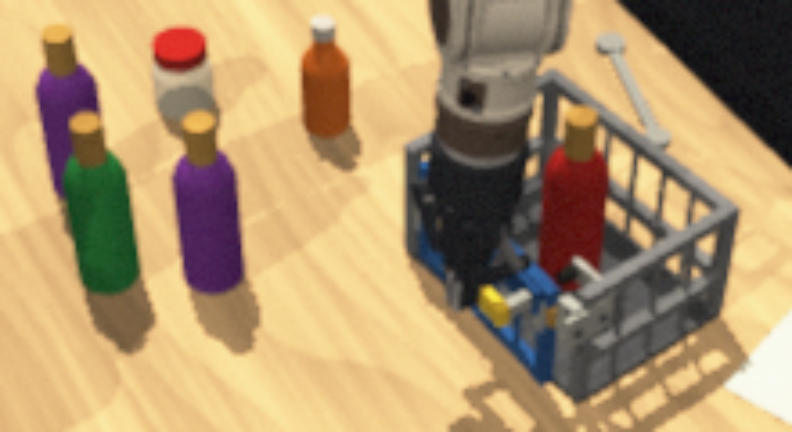

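Call:
arm_command(
  motion=[
    {"x":-0.0006,"y":-0.0005,"z":0.0022,"roll":-0.01,"fingers":0},
  ],
)

```text
clock: 11.93
eef_pos: [0.5327, -0.1546, 0.1016]
tool_rot: [-0.047, 0.731, 0.056, 0.678]
ft_force: [-6.6, -1.6, 1.3]
grip_width: 0.0003
```

Call:
arm_command(
  motion=[
    {"x":-0.0006,"y":-0.0005,"z":0.0022,"roll":-0.01,"fingers":0},
  ],
)

```text
clock: 12.02
eef_pos: [0.5331, -0.1548, 0.1016]
tool_rot: [-0.05, 0.732, 0.06, 0.677]
ft_force: [-7.0, -3.0, 2.8]
grip_width: 0.0002
```

Call:
arm_command(
  motion=[
    {"x":-0.0006,"y":-0.0005,"z":0.0022,"roll":-0.01,"fingers":0},
  ],
)

```text
clock: 12.1
eef_pos: [0.5335, -0.1551, 0.1016]
tool_rot: [-0.054, 0.733, 0.064, 0.675]
ft_force: [-5.6, -1.6, 2.5]
grip_width: -0.0003
```

Call:
arm_command(
  motion=[
    {"x":-0.0006,"y":-0.0005,"z":0.0022,"roll":-0.01,"fingers":0},
  ],
)

```text
clock: 12.18
eef_pos: [0.5339, -0.1553, 0.1016]
tool_rot: [-0.057, 0.734, 0.068, 0.673]
ft_force: [-6.1, -2.5, 3.9]
grip_width: 0.0001
```

Call:
arm_command(
  motion=[
    {"x":-0.0006,"y":-0.001,"z":0.003,"roll":-0.01,"fingers":0},
  ],
)

```text
clock: 12.27
eef_pos: [0.5349, -0.1557, 0.1017]
tool_rot: [-0.061, 0.736, 0.073, 0.671]
ft_force: [-7.5, -1.7, 3.4]
grip_width: 0.0001
```

Call:
arm_command(
  motion=[
    {"x":-0.0006,"y":-0.001,"z":0.003,"roll":-0.01,"fingers":0},
  ],
)

```text
clock: 12.35
eef_pos: [0.5365, -0.1562, 0.1017]
tool_rot: [-0.064, 0.736, 0.077, 0.669]
ft_force: [-3.9, -0.9, 2.1]
grip_width: 0.0002
```

Call:
arm_command(
  motion=[
    {"x":-0.0006,"y":-0.001,"z":0.003,"roll":-0.01,"fingers":0},
  ],
)

```text
clock: 12.43
eef_pos: [0.5393, -0.1567, 0.1019]
tool_rot: [-0.068, 0.736, 0.081, 0.668]
ft_force: [-3.0, -2.1, 0.5]
grip_width: 0.0001
```

Call:
arm_command(
  motion=[
    {"x":-0.0006,"y":-0.001,"z":0.003,"roll":-0.01,"fingers":0},
  ],
)

```text
clock: 12.52
eef_pos: [0.5422, -0.1573, 0.1019]
tool_rot: [-0.072, 0.736, 0.085, 0.667]
ft_force: [-3.5, -1.8, 1.0]
grip_width: -0.0001
```

Run:
```python
from h import *
gst()
```

```text
g~ 0.006999999999999992 err along leaf,front 0.0015078749517604 0.0007027416482035782 F normal 3.70317329661123 F leaf 1.2100798158879669 Fz 1.0168197676349058
t 12.5167 tcp [ 0.5422 -0.1573  0.1019] F [-3.4702 -1.7707  1.0168] w -5.579543756590237e-05 J [-0.2722  0.5261  0.0778  1.2199 -0.019  -0.4935]
axes x [-0.0988  0.0078 -0.9951] y [-0.2189  0.9753  0.0294] z [ 0.9707  0.2207 -0.0946]
shift [-0.0036 -0.0046  0.0144]
cur yaw 1.791562637904266 roll about tool x -0.03523368889063061 alt 3.1063589646991625 -3.1768263424804237
```

Call:
arm_command(
  motion=[
    {"x":-0.0003,"y":-0.0005,"z":0.002,"roll":-0.01,"fingers":0},
  ],
)

```text
clock: 12.6
eef_pos: [0.5428, -0.1577, 0.1017]
tool_rot: [-0.075, 0.737, 0.089, 0.666]
ft_force: [-8.5, -2.6, 5.3]
grip_width: -0.0002
```

Call:
arm_command(
  motion=[
    {"x":-0.0003,"y":-0.0005,"z":0.002,"roll":-0.01,"fingers":0},
  ],
)

```text
clock: 12.68
eef_pos: [0.5429, -0.1578, 0.1017]
tool_rot: [-0.079, 0.738, 0.093, 0.663]
ft_force: [-9.7, -1.4, 6.3]
grip_width: 0.0001
```

Run:
```python
from h import *
gst()
save('scene','s9.png');save('side','d9.png')
for n in 'sd':
    a=cv2.imread(f'pics/{n}9.png'); a=a[225:295,225:315] if n=='s' else a[200:260,290:370]
    cv2.imwrite(f'pics/{n}9z.png',cv2.resize(a,None,fx=7,fy=7,interpolation=cv2.INTER_CUBIC))
```

```text
g~ 0.0020000000000000018 err along leaf,front 0.0018237543356551976 0.0007444717663603916 F normal 9.837062673737645 F leaf -0.21676837655036565 Fz 6.348052502935228
t 12.6833 tcp [ 0.5429 -0.1578  0.1017] F [-9.7446 -1.363   6.3481] w 5.753354250311935e-05 J [-0.2712  0.5342  0.0901  1.2322 -0.0218 -0.5139]
axes x [-0.1073  0.0072 -0.9942] y [-0.2396  0.9703  0.0329] z [ 0.9649  0.2418 -0.1024]
shift [-0.0039 -0.0045  0.0144]
cur yaw 1.8129079996707531 roll about tool x -0.018888327124143567 alt 3.1227043264656498 -3.1604809807139365
```

View pics/s9z.png

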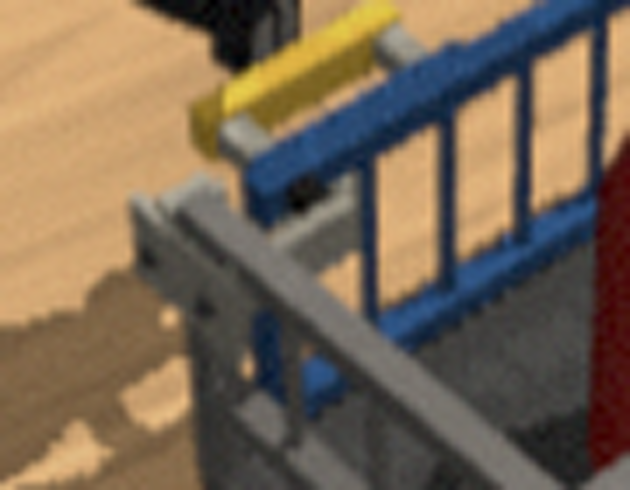

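View pics/d9z.png

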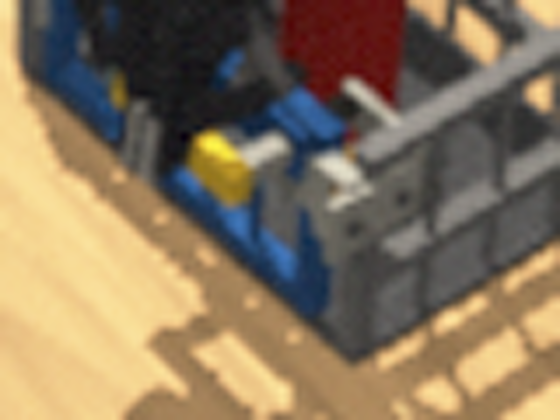

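Call:
arm_command(
  motion=[
    {"x":-0.0008,"y":0,"z":0.0025,"roll":0,"fingers":0},
  ],
)

```text
clock: 12.87
eef_pos: [0.5428, -0.1577, 0.102]
tool_rot: [-0.079, 0.74, 0.093, 0.661]
ft_force: [-9.4, -4.2, 2.0]
grip_width: -0.0001
```

Call:
arm_command(
  motion=[
    {"x":-0.001,"y":0,"z":0.003,"roll":0,"fingers":0},
  ],
)

```text
clock: 12.95
eef_pos: [0.5428, -0.1577, 0.1021]
tool_rot: [-0.079, 0.742, 0.093, 0.659]
ft_force: [-9.5, -4.0, 1.7]
grip_width: -0.0003
```

Call:
arm_command(
  motion=[
    {"x":-0.001,"y":0,"z":0.0036,"roll":0,"fingers":0},
  ],
)

```text
clock: 13.03
eef_pos: [0.5431, -0.1578, 0.1021]
tool_rot: [-0.079, 0.745, 0.092, 0.656]
ft_force: [-10.3, -4.6, 4.6]
grip_width: 0.0001
```

Call:
arm_command(
  motion=[
    {"x":0,"y":0,"z":-0.002,"roll":0,"fingers":0},
    {"x":0,"y":0,"z":-0.002,"roll":0,"fingers":0},
  ],
)

```text
clock: 13.2
eef_pos: [0.5393, -0.1582, 0.102]
tool_rot: [-0.079, 0.745, 0.093, 0.656]
ft_force: [-0.6, 0.3, 0.3]
grip_width: -0.0001
```

Run:
```python
from h import *
gst()
```

```text
g~ 0.023999999999999994 err along leaf,front 0.002980974471070443 0.0012035588891135041 F normal 0.5431027996341589 F leaf -0.3799304281971234 Fz 0.2526111167998939
t 13.2 tcp [ 0.5393 -0.1582  0.102 ] F [-0.5905  0.301   0.2526] w -7.453007095910345e-05 J [-0.2696  0.5434  0.1037  1.2566 -0.0291 -0.5121]
axes x [-0.1282  0.0052 -0.9917] y [-0.2395  0.9702  0.0361] z [ 0.9624  0.2422 -0.1232]
shift [-0.004  -0.0037  0.0148]
cur yaw 1.8128354916506848 roll about tool x 0.0030391648557881457 alt 3.144631818445581 -3.138553488734005
```

Call:
arm_command(
  motion=[
    {"x":0,"y":0,"z":-0.005,"roll":0,"fingers":0},
    {"x":0,"y":0,"z":-0.012,"roll":0,"fingers":0},
    {"x":0,"y":0,"z":-0.02,"roll":0,"fingers":0},
    {"x":0,"y":0,"z":-0.02,"roll":0,"fingers":0},
    {"x":-0.02,"y":0,"z":-0.01,"roll":0,"fingers":0},
    {"x":-0.03,"y":0,"z":-0.01,"roll":0,"fingers":0},
    {"x":-0.03,"y":0,"z":-0.01,"roll":0,"fingers":0},
    {"x":-0.03,"y":0,"z":-0.02,"roll":0,"fingers":0},
    {"x":0,"y":0,"z":0,"roll":0,"fingers":0},
    {"x":0,"y":0,"z":0,"roll":0,"fingers":0},
  ],
)

```text
clock: 14.03
eef_pos: [0.4531, -0.1832, 0.2278]
tool_rot: [-0.081, 0.738, 0.098, 0.662]
ft_force: [-0.1, 0.6, -0.1]
grip_width: -0.0
```

Run:
```python
from h import *
o=get_obs();print(o['eef_pos'],o['ft_force'],np.abs(o['joint_vel']).max())
save('scene','s10.png');save('side','d10.png')
for n in 'sd':
    a=cv2.imread(f'pics/{n}10.png'); a=a[115:335,220:420] if n=='s' else a[140:260,180:400]
    cv2.imwrite(f'pics/{n}10z.png',cv2.resize(a,None,fx=2.7 if n=='s' else 3.6,fy=2.7 if n=='s' else 3.6,interpolation=cv2.INTER_CUBIC))
```

```text
[ 0.4531 -0.1832  0.2278] [-0.1478  0.5795 -0.0895] 0.06656120359832546
```

View pics/s10z.png

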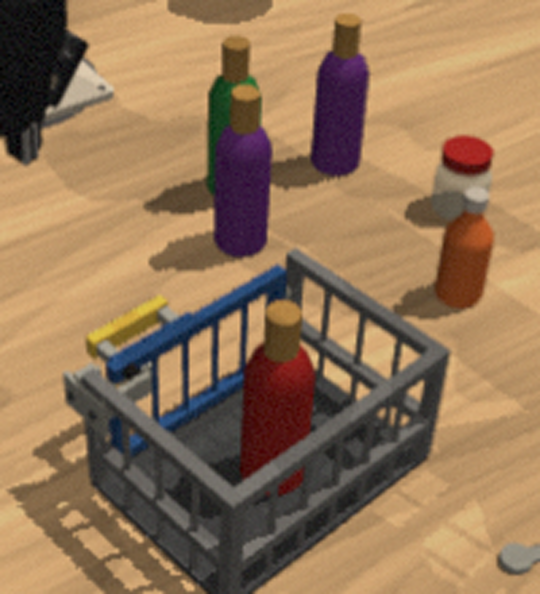

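View pics/d10z.png

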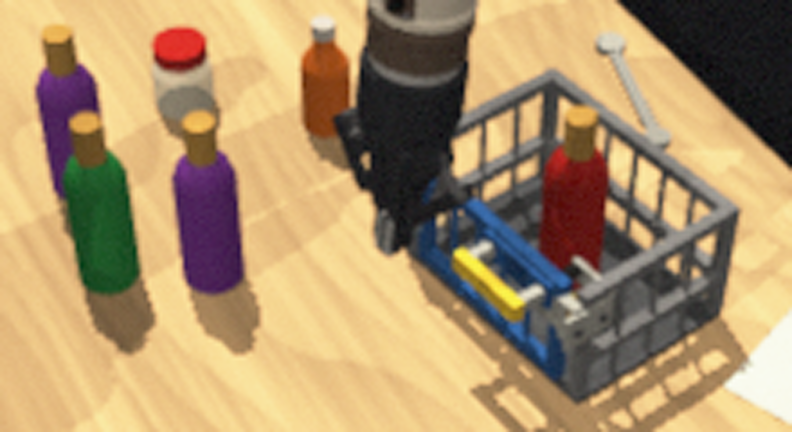

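Run:
```python
from h import *
import time
s=load('s10.png')
a,b=[onz(s,u/2.7+220,v/2.7+115,.124) for u,v in [(110,358),(281,269)]]
d=a-b; print(a,b,'gate angle', -np.pi/2+PY-np.arctan2(d[1],d[0]))
d=load('d10.png'); 
for n,c in (('s',s),('d',d)):
    hsv=cv2.cvtColor(c['frame'],cv2.COLOR_RGB2HSV)
    m=cv2.inRange(hsv,(24,150,90),(34,255,255)); k=max(cv2.findContours(m,0,2)[0],key=cv2.contourArea); r=cv2.minAreaRect(k)
    p=onz(c,*r[0],.11); q=PC; e=p[:2]-pen2w(-.08,.098); th=np.arctan2(e[1],e[0]); g=np.arctan2(-.14,-.041)+PY-th
    print(n,r[0],cv2.contourArea(k),p,'g from bar',(g+np.pi)%(2*np.pi)-np.pi)
    m2=cv2.inRange(hsv,(14,150,80),(23,255,255))
o=load('d0.png') if False else None
```

```text
[ 0.6014 -0.1901  0.124 ] [ 0.5844 -0.0124  0.124 ] gate angle 0.06809942728927809
s (275.40771484375, 227.8384552001953) 12.5 [ 0.5503 -0.1234  0.11  ] g from bar 0.12361751732110005
d (315.5, 217.00001525878906) 54.5 [ 0.5617 -0.1468  0.11  ] g from bar 0.0035465166315762353
```

Call:
arm_command(
  motion=[
    {"x":0,"y":0,"z":-0.01,"roll":0,"fingers":0},
    {"x":0,"y":0,"z":0,"roll":0,"fingers":0},
    {"x":0,"y":0,"z":0,"roll":0,"fingers":0},
    {"x":0,"y":0,"z":0,"roll":0,"fingers":0},
    {"x":0,"y":0,"z":0,"roll":0,"fingers":0},
    {"x":0,"y":0,"z":0,"roll":0,"fingers":0},
  ],
)

```text
clock: 14.63
eef_pos: [0.4412, -0.184, 0.2227]
tool_rot: [-0.08, 0.741, 0.1, 0.659]
ft_force: [-0.6, 0.5, 0.3]
grip_width: 0.0001
```

Run:
```python
from h import *
c=save('scene','s11.png');a=load('s10.png')
d=np.abs(c['frame'].astype(int)-a['frame'].astype(int)).max(2)[215:300,235:400]; print((d>40).sum(),d.mean())
im=c['frame'][:,:,::-1]
cv2.imwrite('pics/s11z.png',cv2.resize(im[235:290,235:305],None,fx=9,fy=9,interpolation=cv2.INTER_CUBIC))
s0=load('scene0.png')
for f in (s0,c):
    h=cv2.cvtColor(f['frame'],cv2.COLOR_RGB2HSV)
    for nm,lo,hi,b in [('glue',(5,180,90),(14,255,255),(180,230,370,410)),('jar',(0,180,120),(4,255,255),(160,185,375,410))]:
        m=cv2.inRange(h,lo,hi)[b[0]:b[1],b[2]:b[3]]; ys,xs=np.nonzero(m); print(nm,xs.mean()+b[2],ys.mean()+b[0],len(xs))
```

```text
0 4.0549019607843135
glue 391.4168224299065 211.2018691588785 535
jar 393.089552238806 170.38805970149252 134
glue 392.03651115618663 211.24949290060852 493
jar 392.9136690647482 170.4820143884892 139
```

View pics/s11z.png

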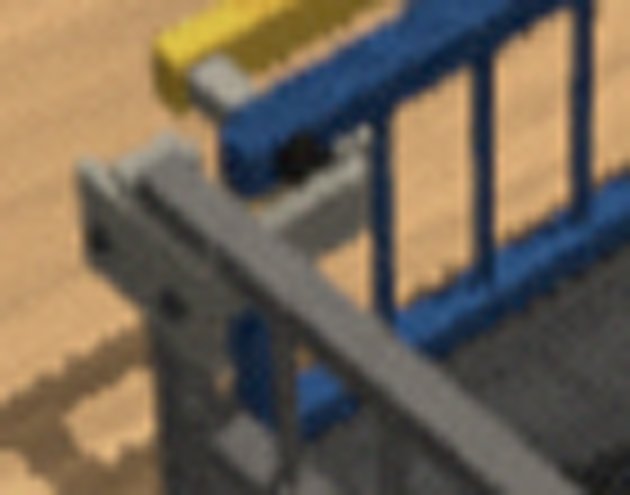

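The gate hasn't moved since I let go: no pixels changed between the two pictures. It rests against the buffer, and the glue and jar are where they started. I'm handing in.

Run:
```python
from workcell import job_done
print(job_done())
```

```text
the job is handed in; nothing more can be done
None
```

I stood the red cylinder upright on the pen's floor and pressed the blue gate shut. It stayed shut after I let go, and I handed the job in at about 15 s of the 51 s allowed.

**Cylinder:** I gripped it by the valve, carried it over the wall and lowered it in small steps. It touched down with about 22 N and was then released. The wrist picture puts it about 13 mm from the pen's centre in x and 3 mm in y.

**Gate:** I pushed the yellow bar with shut fingertips.
- **First touch:** the tongue met the pin at about 0.10 rad.
- **Peak and drop:** the force rose to about 8 N, then fell to about 3.5 N.
- **Hard stop:** the force then rose sharply about 15 mm of travel after first touch. I pressed to about 11 N square to the bar (12 N in total) and backed off.
- **Release:** the force fell to zero within 4 mm, so the gate did not follow the fingers.

**Last checks:**
- Two scene pictures 0.6 s apart show no movement of the gate or the cylinder.
- The glue and jar are within a pixel of where they started. I did not measure the tub, but the arm never went near it.
- The gate angle estimates disagreed: 0.07 rad from the top edge, 0.00 from the bar in the side view and 0.12 from the bar in the scene view. The last one rests on only a few yellow pixels, and the fingertip position at the stop gave about 0.00.
- I could not see the tongue itself. That it snapped out is inferred from the force pattern and from the gate holding against its spring.

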